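# Hang a sample canister on the sprung balance hook

## Task

Weigh the sealed sample canister on the hanging balance: pick it up by its grip tab, hang its eye in the dip of the sprung hook, and lower it gently until the hook has sunk and carries its full weight. Keep hold until the hook has settled, and only then let go, so that the hook neither drops nor springs up; do not overload the hook, and leave the bottle, the jar and the vial rack where they are.

Things in the scene. Friction and masses are not known exactly. Their poses are not given: they have to be found in the camera images.
- canister_mid (a point): Centre, half-way up, of the sealed steel canister: 172 mm tall, z up, standing upright, underside 86 mm below this point. Body 54 mm across, 66 mm tall, then conical shoulder and neck to 85 mm, wire eye, grip tab on top. Looks the same after half a turn. Fill and so mass unknown, 0.22 to 0.75 kg.
- canister_eye (a point): Hanging point: middle of the underside of the eye's top wire, 125 mm above the canister's underside; axes as the canister's. The eye is an upright rectangle of 6 mm wire in the canister's y-z plane, clear opening 36 mm wide (y), 34 mm high (91 to 125 mm above the underside), so a hook passes through it along the canister's x.
- canister_tab (a point): Point in the black upright grip tab on top of the eye, 155 mm above the canister's underside; axes as the canister's. The tab is 22 mm (x) by 12 mm (y), to be pinched across its 12 mm, along y; its top is 17 mm above this point, the top of the eye's wire (42+6 mm wide along y) 24 mm below.
- hook_dip (a point): Point on the upper face of the hook's prong at the lowest part of its dip, 205 mm above the bench unloaded; sinks with the hook. x: level along the prong from its free end to the column; z up. Prong 8 mm thick; dip floor 10 mm long; it rises 8 mm within 20 mm on the column side and 10 mm towards the upturned free end, which ends 24 mm from the dip (at -x).
- hook (a joint): How far the sprung, damped hook has sunk, in m: 0 unloaded at its upper stop, growing downwards, 0.055 at the lower stop. The spring gives 180 N per m without preload, so the canister sinks it by 12 to 41 mm; beyond 50 mm it is overloaded, and moving faster than 50 mm/s harms it.
- stand: Fixed balance stand: grey base plate 190 by 130 mm, 15 mm thick, and white column 50 mm wide, 214 mm tall, its face 58 mm beyond the hook's dip (the hook's slide block is 45 mm beyond it). Origin on the bench, 45 mm beyond the dip; x as the hook's.
- amber_bottle: Bystander: amber bottle, 64 mm across, 130 mm tall; origin at the centre of its underside.
- jar: Bystander: clear jar, 70 mm across, 80 mm tall; origin at the centre of its underside.
- vial_rack: Bystander: white vial rack with small vials, 70 by 120 mm, 44 mm tall; origin at the centre of its underside.
There are look-alikes about, which are no part of the job. Of the things that look like the stand, the larger one is meant.

How it is judged:
By the outcome, as a careful person would: the job done as asked, in the order asked, and still so for the second after the job is handed in, with the robot touching nothing.
It also fails if it takes over 66 s, if anything falls off the work surface, if the arm or the gripper's body presses on something with over 40 N, if the wrist force passes 120 N, or if a joint passes its speed limit or range.

## Robot

A 7-joint arm with a two-finger parallel gripper is mounted at the origin on the work surface. World frame = base frame: x ahead of the robot, y to its left, z up, the work surface at z = 0. Lengths are in m, angles in rad, forces in N, time in s.
With the tool pointing down it reaches from about 0.4 to 0.875 m from the base axis. Payload 19.3 kg.
Tool frame: the origin (TCP) lies on the centre line of the jaws, within the pads' length; the fingertips stand 19 mm ahead of it and the grasp point (between the pads) is the TCP (ctrl.tip_extent is the distance from the TCP to the fingertips, in m); z points along the fingers, y is the direction in which the jaws open and shut (so a half turn about z gives the same grasp; the last joint's range is limited). The gripper opens to 85 mm and grips with 20 to 120 N. Pads are 22 mm wide; open, the fingers measure 114 mm over their backs; the gripper's body (76 mm by 85 mm) begins 54 mm behind the grasp point. The pads swing forward as they close: fully open they stand 13 mm farther back than shut.
Start: joints at [1.054, 0.521, -0.036, 1.599, 0.021, 1.021, -0.113], TCP at [0.27, -0.564, 0.25] pointing down, gripper open.
Joint ranges: [-2.91, 2.91], [-0.3, 2.13], [-1.5, 1.42], [0.17, 2.43], [-1.26, 4.41], [0.16, 1.93], [-2.52, 2.52]. Speed limits (rad/s): [1.89, 1.89, 2.39, 2.39, 3.01, 3.01, 3.01].

## Interface

Orientations are given as a unit quaternion [w, x, y, z].
In Python, from workcell import telemetry, vision, order, ctrl gives the robot as it stands.
- The arm moves only by the tool step_arm, never from a script. Its arguments are lists of equal length, an entry for each row: "linear": the shift along the tool's x, y, z in m, a list of three; "angular": the turn, a rotation vector about the tool's x, y, z in rad, a list of three; "grip": the opening, from 0 (shut) to 1 (fully open). In form: {"linear": [[x, y, z], ...], "angular": [[wx, wy, wz], ...], "grip": [grip, ...]}. A call has 1 to 8 rows; each row shifts and turns the commanded pose from where the row before left it, along the tool's axes as they then stand; what a row does not reach is not made up. A row lasts 1/10 s, in which the tool goes at most 50 mm and 8.59 degrees, less where a joint would pass 70% of its speed; a pose out of reach is approached as far as the arm can. A call is refused whole if a number of a shift passes 0.05 or a number of a turn 0.15, either way. A call with a gripper value outside its range is refused whole. The fingers move at their own pace and stop on an object; "squeeze" is the grip in N (left out, the last holds). Time passes only in rows, so rows that do not move let the fingers close. It gives the time, the measured TCP pose, the force and the opening at its end, in the units of the state.
- telemetry.sense(): the state, without advancing time (a new reading comes with each control period).
- vision.snapshot(name): name is "scene" or "top" or "wrist"; returns a dict with "img" (480x640x3 uint8, blue, green, red), "camera_matrix" (3x3 intrinsics, pixels), "rvec" (rotation vector, rad) and "tvec" (3), from world to camera coordinates, as OpenCV has them; the wrist camera has in their place "hand_eye" (4x4, takes a point from camera to tool coordinates, whose origin is the TCP and whose axes are the flange's). Camera axes: x right, y down, z forward; pixel columns grow to the right and rows downward; lengths in m; the calibration is good to about 2 mm. The wrist camera is an equidistant fisheye: a pixel r from the principal point sees the ray r / f radians off the axis. A picture is of the moment at which its call begins: read the wrist's pose just before it. There is no depth.
- order.hand_in(): hands the job in, once; it reports no verdict.
The state is a dict: "t": time; "qpos": joint angles; "qvel": joint speeds; "tau": joint torques, N m; "ee_pos": TCP position; "orientation": TCP orientation; "ft_force": force on the tool from outside, world axes, zero at the start; "torque": the same for the moment, N m; "opening": finger opening in m.
Only numpy, scipy, OpenCV 4.12 (cv2) and the standard library are available. Lean on these libraries where they do the work, as an engineer would, in place of code of your own. Each camera call takes 0.05 s, during which the arm holds its last target. There are 200 camera calls.

## Working session

There is one attempt and no reset: what is moved stays moved. The work goes in short steps, Python scripts to look and compute and a tool call to move; the robot and the scene stay as the last step left them, time stands still between calls to the robot, and variables do not carry over. Pictures are saved under pics/ and viewed, about 8 in all and at most 12, crops included, and the job is handed in when it is done.

Besides the shell and the picture viewer there is one more tool, called after "Request:" as a command line: name --argument value ..., lists and objects as JSON in quotes. step_arm: Moves the arm, as the interface text tells. Its arguments: {"type":"object","properties":{"linear":{"type":"array","items":{"type":"array","items":{"type":"number"}}},"angular":{"type":"array","items":{"type":"array","items":{"type":"number"}}},"grip":{"type":"array","items":{"type":"number"}},"squeeze":{"type":"number"}},"required":["linear","angular","grip"]}

```bash
mkdir -p pics
python3 - <<'E'
from workcell import telemetry, vision, order, ctrl
import cv2, numpy as np, pickle
s=telemetry.sense(); print({k:np.round(v,3).tolist() for k,v in s.items()}, ctrl.tip_extent)
d={n:vision.snapshot(n) for n in ("scene","top")}
pickle.dump(d,open("d0.pkl","wb"))
for n in d:
    cv2.imwrite(f"pics/{n}0.png",d[n]["img"])
    R=cv2.Rodrigues(d[n]["rvec"])[0]; print(n,np.round(-R.T@d[n]["tvec"].ravel(),3),d[n]["camera_matrix"].round(1).tolist())
E
```

```text
{'t': 0.0, 'qpos': [1.054, 0.522, -0.036, 1.6, 0.021, 1.021, -0.113], 'qvel': [0.001, 0.001, -0.001, 0.003, 0.0, 0.0, -0.0], 'tau': [-0.001, -92.713, 1.979, -36.993, 0.018, 0.008, -0.0], 'ee_pos': [0.27, -0.563, 0.25], 'orientation': [-0.001, 0.975, 0.222, -0.0], 'ft_force': [0.015, -0.292, 0.546], 'torque': [-0.051, 0.017, 0.009], 'opening': 0.086} 0.019
scene [1.66  0.424 1.226] [[600.4, 0.0, 321.8], [0.0, 600.4, 244.1], [0.0, 0.0, 1.0]]
top [ 0.539 -0.021  1.404] [[545.3, 0.0, 325.2], [0.0, 545.3, 250.8], [0.0, 0.0, 1.0]]
```

View pics/scene0.png

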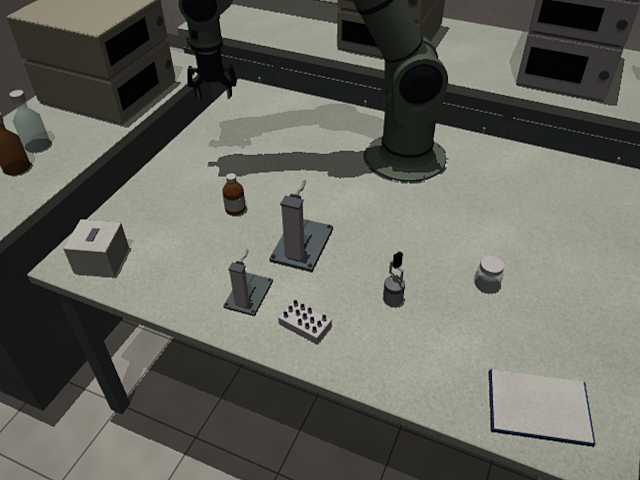

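View pics/top0.png

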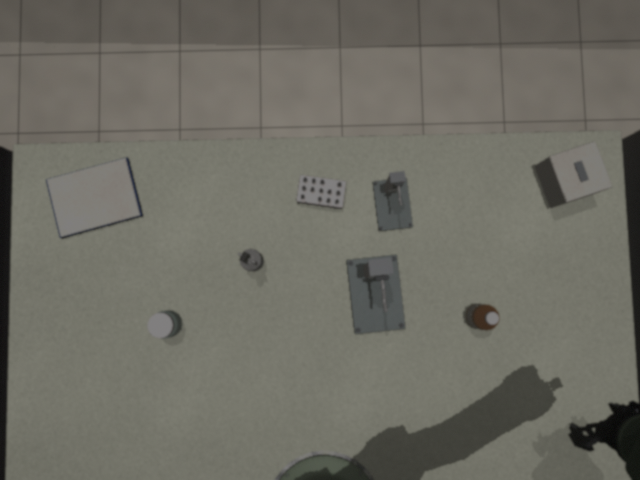

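The scene picture shows the robot at the back. The canister is at scene (395,290) / top (251,260). The large stand is at scene (300,230) / top (376,294) and the small look-alike stand at scene (247,285) / top (393,203). Also visible: bottle (485,317), jar (165,325) and rack (322,192), all in top. The candidates for "stand" are those two, and the larger one is chosen. Next is a close crop to check.

Run:
```python
import cv2, numpy as np, pickle
d=pickle.load(open("d0.pkl","rb"))
t=d["top"]["img"]; s=d["scene"]["img"]
a=cv2.resize(t[240:345,335:415],None,fx=5,fy=5,interpolation=cv2.INTER_CUBIC)
b=cv2.resize(t[235:290,225:280],None,fx=5,fy=5,interpolation=cv2.INTER_CUBIC)
c=cv2.resize(s[240:310,372:417],None,fx=5,fy=5,interpolation=cv2.INTER_CUBIC)
o=np.zeros((525,800,3),np.uint8)
o[:,:400]=a; o[:275,400:675]=b; 
o[175:525,575:800]=c
cv2.imwrite("pics/c1.png",np.clip(o*1.6,0,255).astype(np.uint8))
```

```text
(no output)
```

View pics/c1.png

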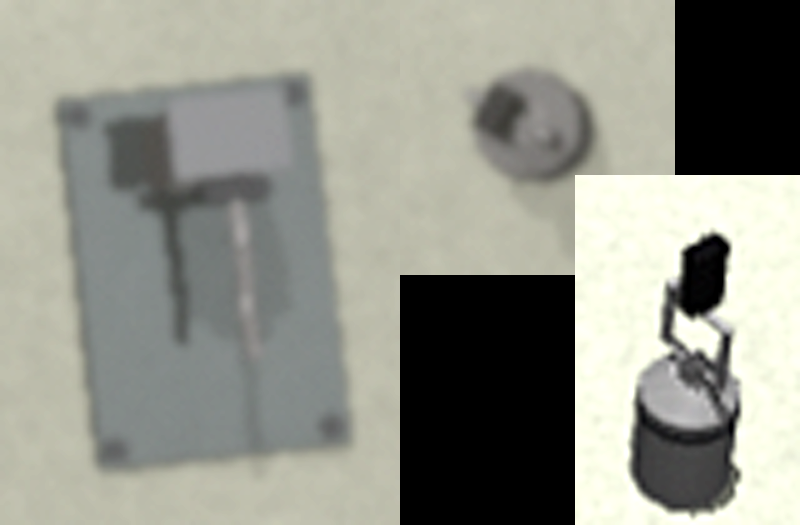

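```bash
cat > h.py <<'E'
import cv2, numpy as np
from scipy.spatial.transform import Rotation as Ro
def px2w(c,px,z):
    """fixed-camera pixels to world at height z"""
    R=cv2.Rodrigues(c["rvec"])[0]; o=-R.T@c["tvec"].ravel()
    K=c["camera_matrix"]; p=np.c_[np.atleast_2d(px).astype(float),np.ones(len(np.atleast_2d(px)))]
    v=(R.T@np.linalg.inv(K)@p.T).T
    return o+v*((z-o[2])/v[:,2])[:,None]
def tool(s): 
    q=s["orientation"]; return Ro.from_quat([q[1],q[2],q[3],q[0]]).as_matrix(),np.array(s["ee_pos"])
def wpx2w(c,s,px,z):
    """wrist fisheye pixels to world at height z"""
    K=c["camera_matrix"]; H=np.array(c["hand_eye"]); R,p=tool(s); out=[]
    for u in np.atleast_2d(px):
        d=np.array([(u[0]-K[0,2])/K[0,0],(u[1]-K[1,2])/K[1,1]]); th=np.linalg.norm(d); k=np.sin(th)/max(th,1e-9)
        v=R@H[:3,:3]@np.array([d[0]*k,d[1]*k,np.cos(th)]); o=R@H[:3,3]+p
        out.append(o+v*(z-o[2])/v[2])
    return np.array(out)
def w2wpx(c,s,P):
    K=c["camera_matrix"]; H=np.array(c["hand_eye"]); R,p=tool(s); out=[]
    for X in np.atleast_2d(P):
        v=H[:3,:3].T@(R.T@(X-p)-H[:3,3]); r=np.hypot(v[0],v[1]); th=np.arctan2(r,v[2])
        out.append([K[0,2]+K[0,0]*th*v[0]/r,K[1,2]+K[1,1]*th*v[1]/r])
    return np.array(out)
E
python3 - <<'E'
import pickle; from h import *
d=pickle.load(open("d0.pkl","rb")); t=d["top"]
A=lambda L:np.array(L)/5+[335,240]
b=px2w(t,A([(58,100),(308,75),(350,443),(98,468)]),.015); print("base",b.round(3).tolist(),[np.linalg.norm(b[i]-b[i-1]).round(3) for i in range(4)],b.mean(0).round(4))
e=(b[0]-b[3]+b[1]-b[2]); print("yaw",np.degrees(np.arctan2(e[1],e[0])))
c=px2w(t,A([(170,92),(285,82),(292,172),(172,182)]),.214); print("col",c.round(3).tolist())
print("prong",px2w(t,A([(237,200),(253,355),(260,470)]),.21).round(3).tolist())
print("can body",px2w(t,[251.6,260],.066),"tab",px2w(t,[245.3,257],.172))
print("scene body base?",px2w(d["scene"],[395,284],.066), px2w(d["scene"],[397.5,257],.162))
E
```

```text
base [[0.622, -0.075, 0.015], [0.632, -0.203, 0.015], [0.445, -0.218, 0.015], [0.435, -0.09, 0.015]] [np.float64(0.187), np.float64(0.128), np.float64(0.187), np.float64(0.128)] [ 0.5336 -0.1462  0.015 ]
yaw 4.701897972040657
col [[0.612, -0.116, 0.214], [0.616, -0.166, 0.214], [0.576, -0.168, 0.214], [0.573, -0.116, 0.214]]
prong [[0.565, -0.144, 0.21], [0.497, -0.149, 0.21], [0.447, -0.151, 0.21]]
can body [[0.62408516 0.16086721 0.066     ]] tab [[0.62446706 0.16061806 0.172     ]]
scene body base? [[0.62943028 0.17113355 0.066     ]] [[0.62655136 0.16864176 0.162     ]]
```

Run:
```python
import pickle; from h import *
from workcell import vision
d=pickle.load(open("d0.pkl","rb"))
B=lambda L:(np.array(L)-[575,175])/5+[372,240]
e=px2w(d["scene"],B([(672,287),(728,330)]),.128); print(e.round(3).tolist(),np.linalg.norm(e[1]-e[0]),np.degrees(np.arctan2(*(e[1]-e[0])[1::-1])))
w=vision.snapshot("wrist"); print(np.round(w["hand_eye"],3).tolist(),w["camera_matrix"].tolist())
print("others",px2w(d["top"],[[485,317],[165,325],[322,192],[393,203]],[.1]*0 or .05).round(2).tolist())
```

```text
[[0.618, 0.152, 0.128], [0.635, 0.188, 0.128]] 0.03952668636437321 64.06312509121474
[[-0.001, -0.948, -0.317, 0.081], [1.0, -0.002, 0.0, 0.001], [-0.001, -0.317, 0.948, -0.123], [0.0, 0.0, 0.0, 1.0]] [[371.64829954431775, 0.0, 321.2336384056187], [0.0, 371.64829954431775, 239.78947538959704], [0.0, 0.0, 1.0]]
others [[0.47, -0.41, 0.05], [0.47, 0.38, 0.05], [0.79, -0.02, 0.05], [0.76, -0.19, 0.05]]
```

Request:
step_arm --linear '[[0,0,-0.04],[0,0,-0.04],[0,0,-0.04]]' --angular '[[0,0,0],[0,0,0],[0,0,0]]' --grip '[1,1,1]'

```text
t: 0.45
ee_pos: [0.2698, -0.5634, 0.3716]
orientation: [-0.0, 0.975, 0.221, -0.0]
ft_force: [0.4, -0.8, 0.8]
opening: 0.0851
```

Request:
step_arm --linear '[[0.0316,-0.025,0],[0.0316,-0.025,0],[0.0316,-0.025,0],[0.0316,-0.025,0],[0.0316,-0.025,0],[0.0316,-0.025,0],[0.0316,-0.025,0],[0.0316,-0.025,0]]' --angular '[[0,0,0],[0,0,0],[0,0,0],[0,0,0],[0,0,0],[0,0,0],[0,0,0],[0,0,0]]' --grip '[1,1,1,1,1,1,1,1]'

```text
t: 1.25
ee_pos: [0.412, -0.2725, 0.3703]
orientation: [0.0, 0.975, 0.221, -0.0]
ft_force: [0.1, -0.4, 0.9]
opening: 0.0855
```

Request:
step_arm --linear '[[0.0316,-0.025,0],[0.0316,-0.025,0],[0.0316,-0.025,0],[0.0316,-0.025,0],[0.0316,-0.025,0],[0.0316,-0.025,0],[0.0316,-0.025,0],[0.0316,-0.025,0]]' --angular '[[0,0,0],[0,0,0],[0,0,0],[0,0,0],[0,0,0],[0,0,0],[0,0,0],[0,0,0]]' --grip '[1,1,1,1,1,1,1,1]'

```text
t: 2.05
ee_pos: [0.5536, 0.017, 0.3702]
orientation: [0.0, 0.975, 0.221, -0.0]
ft_force: [0.0, -0.6, -0.3]
opening: 0.0856
```

Request:
step_arm --linear '[[0.0316,-0.025,0],[0.0316,-0.025,0],[0.0316,-0.025,0],[0.0316,-0.025,0],[0,0,0]]' --angular '[[0,0,0],[0,0,0],[0,0,0],[0,0,0],[0,0,0]]' --grip '[1,1,1,1,1]'

```text
t: 2.55
ee_pos: [0.6242, 0.1658, 0.369]
orientation: [-0.001, 0.975, 0.224, -0.001]
ft_force: [-0.8, -0.0, -0.0]
opening: 0.0854
```

Request:
step_arm --linear '[[0,0,0],[0,0,0],[0,0,0],[0,0,0],[0,0,0],[0,0,0],[0,0,0],[0,0,0]]' --angular '[[0,0,-0.13],[0,0,-0.13],[0,0,-0.13],[0,0,-0.13],[0,0,-0.13],[0,0,-0.13],[0,0,-0.13],[0,0,-0.13]]' --grip '[1,1,1,1,1,1,1,1]'

```text
t: 3.35
ee_pos: [0.6239, 0.16, 0.3701]
orientation: [-0.0, 0.734, 0.679, -0.0]
ft_force: [0.2, 0.0, -0.2]
opening: 0.0854
```

Request:
step_arm --linear '[[0,0,0],[0,0,0],[0,0,0],[0,0,0],[0,0,0],[0,0,0],[0,0,0],[0,0,0]]' --angular '[[0,0,-0.13],[0,0,-0.13],[0,0,-0.13],[0,0,-0.13],[0,0,-0.13],[0,0,-0.13],[0,0,-0.13],[0,0,-0.13]]' --grip '[1,1,1,1,1,1,1,1]'

```text
t: 4.15
ee_pos: [0.6239, 0.1599, 0.3701]
orientation: [-0.0, 0.3, 0.954, -0.0]
ft_force: [-0.7, 0.2, -0.7]
opening: 0.0857
```

Request:
step_arm --linear '[[0,0,0.01],[0,0,0],[0,0,0]]' --angular '[[0,0,0],[0,0,0],[0,0,0]]' --grip '[1,1,1]'

```text
t: 4.45
ee_pos: [0.6238, 0.1601, 0.3598]
orientation: [-0.0, 0.304, 0.953, -0.0]
ft_force: [0.0, 0.2, 0.0]
opening: 0.0856
```

Run:
```python
import pickle; from h import *
from workcell import vision,telemetry
s=telemetry.sense(); w=vision.snapshot("wrist"); pickle.dump((s,w),open("w1.pkl","wb"))
R,p=tool(s); print(s["t"],p.round(4),np.degrees(np.arctan2(R[1,0],R[0,0])),R[:,2].round(3),np.round(s["qpos"],2))
cv2.imwrite("pics/w1.png",np.clip(w["img"]*1.4,0,255).astype(np.uint8))
```

```text
4.45 [0.6238 0.1601 0.3598] 144.58530445534427 [-0.001 -0.    -1.   ] [ 0.17  0.58 -0.84  1.37  0.43  1.38  0.28]
```

View pics/w1.png

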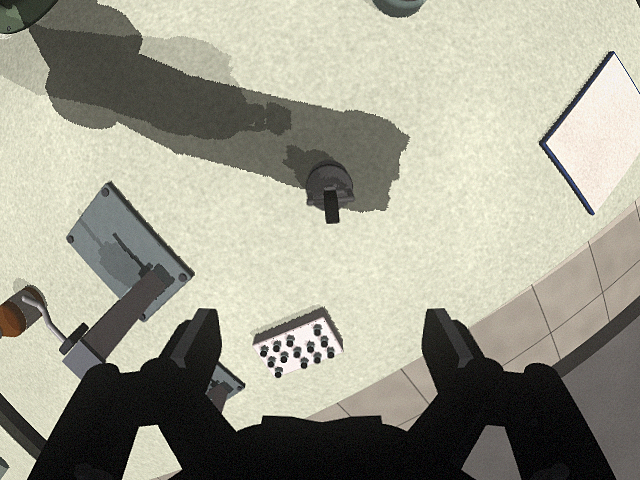

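Run:
```python
import pickle; from h import *
s,w=pickle.load(open("w1.pkl","rb"))
x0,y0=290,145; im=cv2.resize(w["img"][y0:y0+90,x0:x0+90],None,fx=6,fy=6,interpolation=cv2.INTER_CUBIC)
im2=cv2.resize(w["img"][260:380,0:120],None,fx=4.5,fy=4.5,interpolation=cv2.INTER_CUBIC)
o=np.zeros((540,800,3),np.uint8); o[:,:540]=im; o[:,540:]=im2[:,:260]
cv2.imwrite("pics/w1c.png",np.clip(o*1.8,0,255).astype(np.uint8))
```

```text
(no output)
```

View pics/w1c.png

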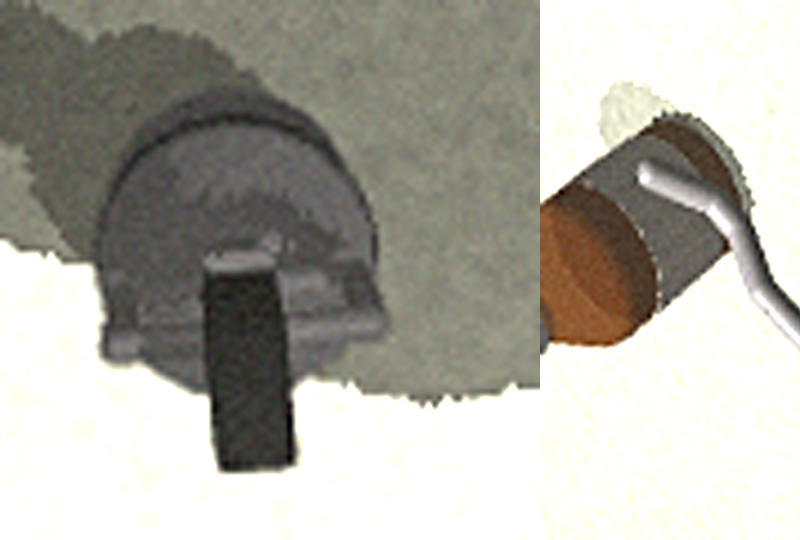

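Run:
```python
import pickle; from h import *
s,w=pickle.load(open("w1.pkl","rb"))
A=lambda L:np.array(L)/6+[290,145]
e=wpx2w(w,s,A([(103,343),(388,317)]),.128); v=e[1]-e[0]; print("eye",e.round(4).tolist(),e.mean(0).round(4),np.linalg.norm(v),np.degrees(np.arctan2(v[1],v[0])))
t=wpx2w(w,s,A([(220,470),(297,463)]),.172); v=t[1]-t[0]; print("tabtop far edge",t.round(4).tolist(),np.linalg.norm(v),np.degrees(np.arctan2(v[1],v[0])))
# body circle fit at z=.066 points on rim
b=wpx2w(w,s,A([(100,250),(135,165),(240,118),(340,170),(378,250)]),.066)
M=np.c_[2*b[:,:2],np.ones(5)]; x=np.linalg.lstsq(M,(b[:,:2]**2).sum(1),rcond=None)[0]; print("body",x[:2],np.sqrt(x[2]+x[0]**2+x[1]**2))
d=pickle.load(open("d0.pkl","rb"))
P=np.array([.624,.161,0]);
```

```text
eye [[0.6143, 0.1482, 0.128], [0.6377, 0.1886, 0.128]] [0.626  0.1684 0.128 ] 0.046661440556295244 59.95970963529463
tabtop far edge [[0.6323, 0.1581, 0.172], [0.638, 0.1678, 0.172]] 0.01122186535624839 59.96490462063072
body [0.62577578 0.16871855] 0.02629716283381173
```

The wrist crop shows the eye bar running from (103,343) to (388,317) and the tab pointing down to (258,467), in crop pixels. The measured eye width is 47 mm (expected 48) and the tab width 11 mm (expected 12), with the centre at (0.626, 0.1685) and y-axis at 60°. The scene camera agrees. The top camera is about 7 mm off, so I'll recheck the stand from close up.

Request:
step_arm --linear '[[0,0,0],[0.0023,0.0084,0],[0,0,0.04],[0,0,0.04],[0,0,0.04],[0,0,0.03],[0,0,0.02],[0,0,0]]' --angular '[[0,0,-0.095],[0,0,0],[0,0,0],[0,0,0],[0,0,0],[0,0,0],[0,0,0],[0,0,0]]' --grip '[1,1,1,1,1,1,1,1]'

```text
t: 5.3
ee_pos: [0.6252, 0.1689, 0.1878]
orientation: [-0.002, 0.258, 0.966, -0.001]
ft_force: [0.5, -0.8, 0.5]
opening: 0.0857
```

Request:
step_arm --linear '[[0,0,0.02],[0,0,0.013],[0,0,0],[0,0,0]]' --angular '[[0,0,0],[0,0,0],[0,0,0],[0,0,0]]' --grip '[1,1,1,1]'

```text
t: 5.7
ee_pos: [0.6264, 0.1691, 0.1582]
orientation: [0.0, 0.257, 0.966, 0.0]
ft_force: [0.2, 0.5, 0.1]
opening: 0.0854
```

Run:
```python
import pickle; from h import *
from workcell import vision,telemetry
s=telemetry.sense(); w=vision.snapshot("wrist"); pickle.dump((s,w),open("w2.pkl","wb"))
R,p=tool(s); print(s["t"],p.round(4),np.degrees(np.arctan2(R[1,0],R[0,0])),np.round(s["qpos"],2))
cv2.imwrite("pics/w2.png",np.clip(w["img"]*1.8,0,255).astype(np.uint8))
```

```text
5.7 [0.6264 0.1691 0.1582] 150.1780366124754 [ 0.13  0.77 -0.78  1.58  0.6   1.04  0.23]
```

View pics/w2.png

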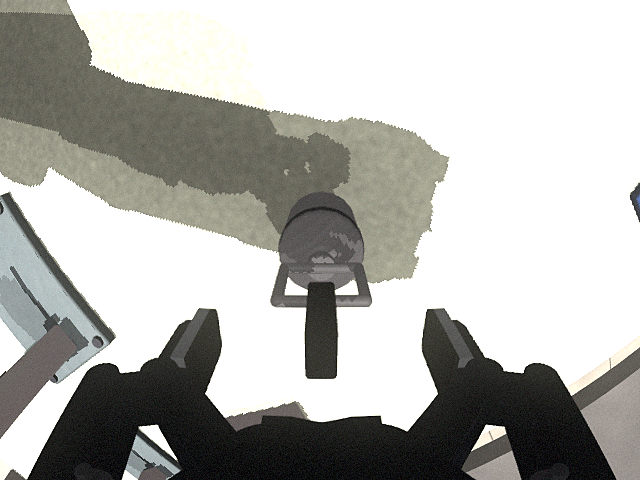

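The tab stands midway between the open pads, at (321,330) between the pads at 205 and 437, square to them. Closing on it now.

Request:
step_arm --linear '[[0,0,0],[0,0,0],[0,0,0],[0,0,0],[0,0,0],[0,0,0],[0,0,0],[0,0,0]]' --angular '[[0,0,0],[0,0,0],[0,0,0],[0,0,0],[0,0,0],[0,0,0],[0,0,0],[0,0,0]]' --grip '[0,0,0,0,0,0,0,0]' --squeeze 60

```text
t: 6.55
ee_pos: [0.6263, 0.1689, 0.1575]
orientation: [0.0, 0.257, 0.966, 0.0]
ft_force: [1.0, -0.1, 3.4]
opening: 0.011
```

Request:
step_arm --linear '[[0,0,-0.01],[0,0,-0.02],[0,0,-0.03],[0,0,-0.03],[0,0,-0.03],[0,0,-0.03],[0,0,0],[0,0,0]]' --angular '[[0,0,0],[0,0,0],[0,0,0],[0,0,0],[0,0,0],[0,0,0],[0,0,0],[0,0,0]]' --grip '[0,0,0,0,0,0,0,0]'

```text
t: 7.35
ee_pos: [0.6259, 0.1686, 0.3073]
orientation: [0.0, 0.257, 0.966, -0.0]
ft_force: [0.3, -0.9, -5.4]
opening: 0.0112
```

Run:
```python
from h import *
from workcell import telemetry
s=telemetry.sense()
R,p=tool(s); print(s["t"],p.round(4),np.degrees(np.arctan2(R[1,0],R[0,0])),np.round(s["qpos"],2),s["ft_force"],s["opening"])
```

```text
7.35 [0.6259 0.1686 0.3073] 150.21892791002224 [ 0.16  0.63 -0.85  1.43  0.48  1.29  0.33] [ 0.25025275 -0.91381267 -5.43303286] 0.011223370017402548
```

Held, about 0.5 kg. Moving to a viewpoint beside the hook's free end while turning the canister to line up with the hook.

Request:
step_arm --linear '[[0.004,-0.0155,0],[0.007,-0.027,0],[0.009,-0.034,0],[0.009,-0.034,0],[0.009,-0.034,0],[0.009,-0.034,0],[0.009,-0.034,0],[0.0075,-0.028,0]]' --angular '[[0,0,0],[0,0,0],[0,0,0],[0,0,0],[0,0,0],[0,0,0],[0,0,0],[0,0,0]]' --grip '[0,0,0,0,0,0,0,0]'

```text
t: 8.15
ee_pos: [0.4494, -0.01, 0.306]
orientation: [-0.001, 0.257, 0.966, -0.001]
ft_force: [1.5, -0.5, -4.5]
opening: 0.0114
```

Request:
step_arm --linear '[[0.004,-0.016,0],[0,0,0],[0,0,0],[0,0,0],[0,0,0],[0,0,0],[0,0,0],[0,0,0]]' --angular '[[0,0,0],[0,0,-0.06],[0,0,-0.12],[0,0,-0.12],[0,0,-0.12],[0,0,-0.12],[0,0,-0.06],[0,0,0]]' --grip '[0,0,0,0,0,0,0,0]'

```text
t: 8.95
ee_pos: [0.4394, -0.0206, 0.3063]
orientation: [-0.001, -0.041, 0.999, 0.0]
ft_force: [-0.8, 0.5, -4.8]
opening: 0.0116
```

Request:
step_arm --linear '[[0,0,0],[0,0,0],[0,0,0]]' --angular '[[0,0,0],[0,0,0],[0,0,0]]' --grip '[0,0,0]'

```text
t: 9.25
ee_pos: [0.44, -0.0203, 0.3072]
orientation: [-0.0, -0.04, 0.999, -0.0]
ft_force: [0.2, 1.6, -4.9]
opening: 0.0109
```

Run:
```python
import pickle; from h import *
from workcell import vision,telemetry
s=telemetry.sense(); w=vision.snapshot("wrist"); pickle.dump((s,w),open("w3.pkl","wb"))
R,p=tool(s); print(s["t"],p.round(4),np.degrees(np.arctan2(R[1,0],R[0,0])),R[:,2].round(3),np.round(s["qpos"],2),s["ft_force"])
cv2.imwrite("pics/w3.png",np.clip(w["img"]*1.4,0,255).astype(np.uint8))
```

```text
9.25 [ 0.44   -0.0203  0.3072] -175.46014089063158 [-0. -0. -1.] [ 0.83  0.3  -1.1   1.95  0.31  1.08  1.25] [ 0.18123393  1.61782862 -4.86301583]
```

View pics/w3.png

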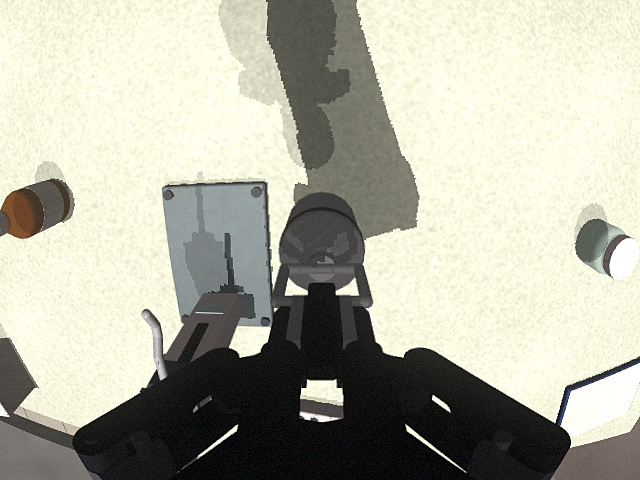

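Run:
```python
import pickle; from h import *
s,w=pickle.load(open("w3.pkl","rb"))
im=cv2.resize(w["img"][295:405,130:250],None,fx=6,fy=6,interpolation=cv2.INTER_CUBIC)[:600]
cv2.imwrite("pics/w3c.png",np.clip(im*1.5,0,255).astype(np.uint8))
b=wpx2w(w,s,[(163,186),(266,181),(271,325)],.015); print(b.round(4).tolist(),np.linalg.norm(b[1]-b[0]),np.linalg.norm(b[2]-b[1])); v=b[2]-b[1];u=b[1]-b[0]; print(np.degrees([np.arctan2(v[1],v[0]),np.arctan2(u[1],u[0])-np.pi/2]), ((b[0]+b[2])/2).round(4))
```

```text
[[0.4442, -0.2124, 0.015], [0.4321, -0.0854, 0.015], [0.6202, -0.0739, 0.015]] 0.12760224266744208 0.18853869087317085
[3.51039647 5.46540879] [ 0.5322 -0.1431  0.015 ]
```

View pics/w3c.png

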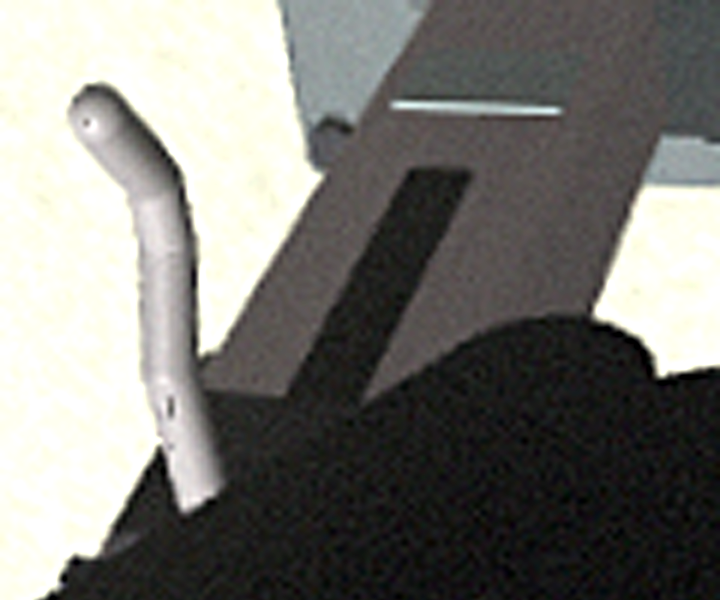

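Run:
```python
import pickle; from h import *
s,w=pickle.load(open("w3.pkl","rb"))
A=lambda L:np.array(L)/6+[130,295]
pts=[(90,112),(155,190),(163,255),(170,375),(205,500)]; zs=[.211,.203,.201,.201,.207]
th=np.radians(4.6); X=np.array([np.cos(th),np.sin(th)]); Y=np.array([-X[1],X[0]])
for q,z in zip(pts,zs):
    p=wpx2w(w,s,A([q]),z)[0]; print(p.round(4), (p[:2]@X).round(4),(p[:2]@Y).round(4))
for q in [(392,103),(562,110)]: # column top? marks
    print(A(q))
# plate centre based
c=np.array([.5322,-.1431]); print("plate",c@X,c@Y)
# scene: predicted pixels of a dip candidate & column
d=pickle.load(open("d0.pkl","rb"))["scene"]
g=cv2.resize(d["img"][170:275,265:340],None,fx=5.7,fy=5.7,interpolation=cv2.INTER_CUBIC); cv2.imwrite("pics/s1.png",np.clip(g*1.5,0,255).astype(np.uint8))
```

```text
[ 0.4992 -0.1478  0.211 ] 0.4857 -0.1873
[ 0.5149 -0.1442  0.203 ] 0.5017 -0.185
[ 0.5266 -0.1455  0.201 ] 0.5132 -0.1872
[ 0.547  -0.1475  0.201 ] 0.5334 -0.1909
[ 0.5638 -0.1426  0.207 ] 0.5505 -0.1873
[195.33333333 312.16666667]
[223.66666667 313.33333333]
plate 0.5190092530429551 -0.18532092503490769
```

View pics/s1.png

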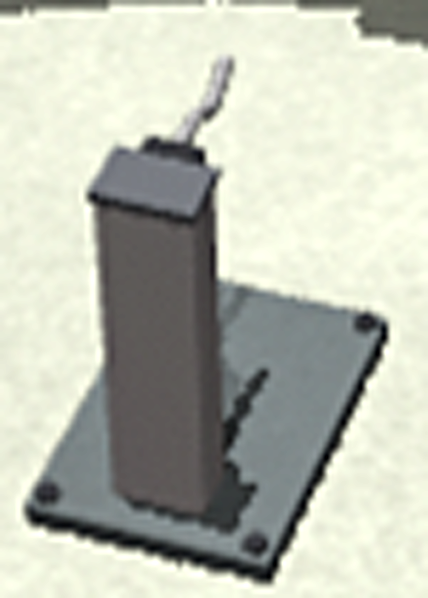

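The scene crop confirms it: the prong leaves the top of the column at crop (185,135) and points away from the camera, toward the robot, ending upturned at (225,60). From the wrist view the tip is at u=0.486 along the hook. The floor spans u≈0.502–0.513, which puts the dip near u=0.5085, v=-0.186. Going in front of the free end with the eye 18 mm above dip height.

Request:
step_arm --linear '[[-0.0003,-0.0107,0.004],[-0.0005,-0.02,0.009],[-0.0006,-0.025,0.01],[-0.0006,-0.025,0.01],[-0.0006,-0.025,0.01],[-0.0004,-0.017,0.006],[-0.0002,-0.008,0.0027],[0,0,0]]' --angular '[[0,0,0],[0,0,0],[0,0,0],[0,0,0],[0,0,0],[0,0,0],[0,0,0],[0,0,0]]' --grip '[0,0,0,0,0,0,0,0]'

```text
t: 10.1
ee_pos: [0.4536, -0.1512, 0.2551]
orientation: [-0.0, -0.039, 0.999, 0.0]
ft_force: [-0.6, 0.6, -4.9]
opening: 0.0115
```

Request:
step_arm --linear '[[0,0,0],[0,0,0],[0,0,0]]' --angular '[[0,0,0],[0,0,0],[0,0,0]]' --grip '[0,0,0]'

```text
t: 10.4
ee_pos: [0.454, -0.1497, 0.256]
orientation: [0.0, -0.041, 0.999, -0.0]
ft_force: [-0.3, -0.5, -5.6]
opening: 0.0117
```

Run:
```python
import pickle; from h import *
from workcell import vision,telemetry
s=telemetry.sense(); w=vision.snapshot("wrist"); sc=vision.snapshot("scene"); pickle.dump((s,w,sc),open("w4.pkl","wb"))
R,p=tool(s); th=np.radians(4.6); X=np.array([np.cos(th),np.sin(th)]); Y=np.array([-X[1],X[0]])
print(s["t"],p.round(4),p[:2]@X,p[:2]@Y,np.degrees(np.arctan2(R[1,0],R[0,0])),R[:,2].round(3),np.round(s["qpos"],2),s["ft_force"])
a=cv2.resize(w["img"][200:400,220:420],None,fx=2.8,fy=2.8,interpolation=cv2.INTER_CUBIC)
b=cv2.resize(sc["img"][140:280,260:320],None,fx=4,fy=4,interpolation=cv2.INTER_CUBIC)
o=np.hstack([a,b]); cv2.imwrite("pics/w4.png",np.clip(o*1.7,0,255).astype(np.uint8)); print(o.shape)
```

```text
10.4 [ 0.454  -0.1497  0.256 ] 0.4405106042320445 -0.1855994804512437 -175.34220985659886 [ 0.001 -0.    -1.   ] [ 0.97  0.43 -1.01  1.93  0.43  1.01  1.42] [-0.27396552 -0.52651038 -5.63321313]
(560, 800, 3)
```

View pics/w4.png

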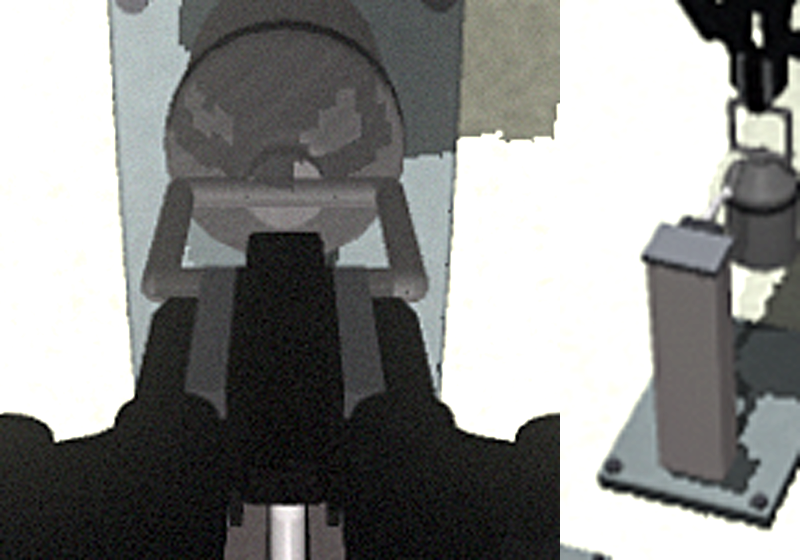

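The wrist crop shows the prong at (288,530), in line with the tab at (287). The scene crop shows the canister hanging on the robot side of the prong tip. Advancing slowly over the tip.

Request:
step_arm --linear '[[-0.005,0,0],[-0.008,0,0],[-0.008,0,0],[-0.008,0,0],[-0.008,0,0],[0,0,0]]' --angular '[[0,0,0],[0,0,0],[0,0,0],[0,0,0],[0,0,0],[0,0,0]]' --grip '[0,0,0,0,0,0]'

```text
t: 11.1
ee_pos: [0.4918, -0.147, 0.2555]
orientation: [0.0, -0.04, 0.999, 0.0]
ft_force: [0.5, -0.4, -5.6]
opening: 0.0111
```

Request:
step_arm --linear '[[-0.007,0,0],[-0.008,0,0],[-0.008,0,0],[-0.006,0,0],[-0.002,0,0],[0,0,0],[0,0,0],[0,0,0]]' --angular '[[0,0,0],[0,0,0],[0,0,0],[0,0,0],[0,0,0],[0,0,0],[0,0,0],[0,0,0]]' --grip '[0,0,0,0,0,0,0,0]'

```text
t: 11.9
ee_pos: [0.5214, -0.145, 0.2556]
orientation: [-0.0, -0.04, 0.999, -0.0]
ft_force: [0.2, 0.2, -5.8]
opening: 0.0114
```

```bash
cat > look.py <<'E'
import pickle,sys; from h import *
from workcell import vision,telemetry
s=telemetry.sense(); w=vision.snapshot("wrist"); sc=vision.snapshot("scene"); pickle.dump((s,w,sc),open(sys.argv[1]+".pkl","wb"))
R,p=tool(s); th=np.radians(4.6); X=np.array([np.cos(th),np.sin(th)]); Y=np.array([-X[1],X[0]]); f=np.array(s["ft_force"])
print(s["t"],"uvz",(p[:2]@X).round(4),(p[:2]@Y).round(4),p[2].round(4),"yaw",np.degrees(np.arctan2(R[1,0],R[0,0])).round(1),"Fuvz",(f[:2]@X).round(2),(f[:2]@Y).round(2),f[2].round(2),"op",s["opening"],"tau",np.round(s["torque"],2))
a=cv2.resize(w["img"][200:400,220:420],None,fx=2.8,fy=2.8,interpolation=cv2.INTER_CUBIC)
b=cv2.resize(sc["img"][140:280,260:320],None,fx=4,fy=4,interpolation=cv2.INTER_CUBIC)
cv2.imwrite(f"pics/{sys.argv[1]}.png",np.clip(np.hstack([a,b])*1.7,0,255).astype(np.uint8))
E
python3 look.py w5
```

```text
11.9 uvz 0.5081 -0.1864 0.2556 yaw -175.4 Fuvz 0.21 0.23 -5.83 op 0.011371611740294971 tau [-0.03 -0.02 -0.02]
```

View pics/w5.png

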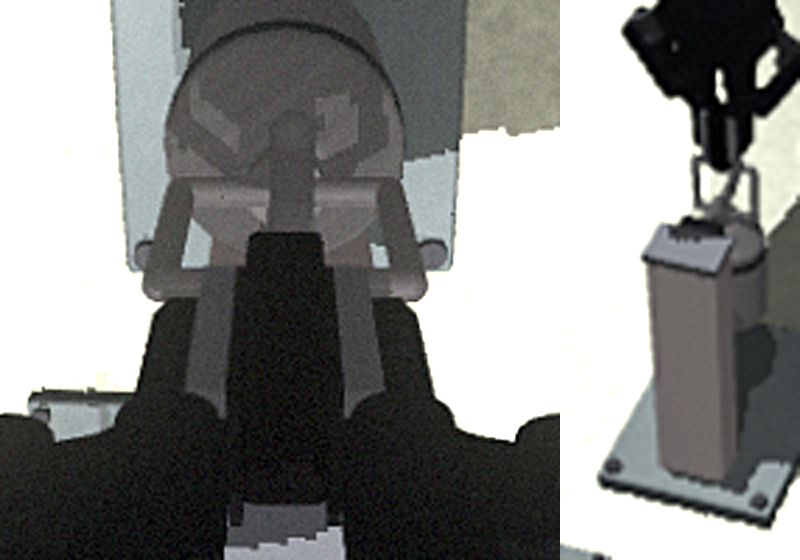

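The prong runs through the eye, with its tip showing at crop (291,108) on this side of the eye. I'll check where the tip lies along u.

Run:
```python
import pickle; from h import *
s,w,sc=pickle.load(open("w5.pkl","rb"))
th=np.radians(4.6); X=np.array([np.cos(th),np.sin(th)]); Y=np.array([-X[1],X[0]])
A=lambda L:np.array(L)/2.8+[220,200]
for q,z in [((291,106),.211),((291,106),.207),((291,118),.211),((291,118),.215),((287,280),.2235+.003),((285,190),.186)]:
    p=wpx2w(w,s,A([q]),z)[0]; print(q,z,(p[:2]@X).round(4),(p[:2]@Y).round(4))
```

```text
(291, 106) 0.211 0.4812 -0.1865
(291, 106) 0.207 0.4825 -0.1864
(291, 118) 0.211 0.4833 -0.1865
(291, 118) 0.215 0.4819 -0.1865
(287, 280) 0.2265 0.5062 -0.1872
(285, 190) 0.186 0.5072 -0.1875
```

Eye at u≈0.5065 and dip at u≈0.506–0.5075, so they match. Lowering gently: contact should come near z=0.2375, then about 30 mm of sink.

Request:
step_arm --linear '[[0,0,0.003],[0,0,0.004],[0,0,0.004],[0,0,0.003],[0,0,0.002],[0,0,0.002],[0,0,0.002],[0,0,0.002]]' --angular '[[0,0,0],[0,0,0],[0,0,0],[0,0,0],[0,0,0],[0,0,0],[0,0,0],[0,0,0]]' --grip '[0,0,0,0,0,0,0,0]'

```text
t: 12.8
ee_pos: [0.5217, -0.1449, 0.2335]
orientation: [0.0, -0.04, 0.999, -0.0]
ft_force: [0.2, -0.2, -3.8]
opening: 0.0114
```

Request:
step_arm --linear '[[0,0,0.002],[0,0,0.002],[0,0,0.002],[0,0,0.002],[0,0,0],[0,0,0]]' --angular '[[0,0,0],[0,0,0],[0,0,0],[0,0,0],[0,0,0],[0,0,0]]' --grip '[0,0,0,0,0,0]'

```text
t: 13.4
ee_pos: [0.5216, -0.1449, 0.2256]
orientation: [-0.0, -0.04, 0.999, 0.0]
ft_force: [-0.2, -0.2, -2.5]
opening: 0.0114
```

```bash
python3 look.py w6
```

```text
13.4 uvz 0.5083 -0.1863 0.2256 yaw -175.4 Fuvz -0.24 -0.15 -2.5 op 0.011367417010116697 tau [-0.01  0.04  0.03]
```

Request:
step_arm --linear '[[0,0,0.002],[0,0,0.002],[0,0,0.002],[0,0,0.002],[0,0,0.002],[0,0,0.002],[0,0,0.001],[0,0,0]]' --angular '[[0,0,0],[0,0,0],[0,0,0],[0,0,0],[0,0,0],[0,0,0],[0,0,0],[0,0,0]]' --grip '[0,0,0,0,0,0,0,0]'

```text
t: 14.3
ee_pos: [0.5216, -0.1449, 0.2125]
orientation: [-0.0, -0.04, 0.999, 0.0]
ft_force: [-1.5, 0.5, -1.5]
opening: 0.0115
```

Request:
step_arm --linear '[[0,0,0],[0,0,0],[0,0,0]]' --angular '[[0,0,0],[0,0,0],[0,0,0]]' --grip '[0,0,0]'

```text
t: 14.6
ee_pos: [0.5216, -0.1449, 0.2127]
orientation: [0.0, -0.04, 0.999, -0.0]
ft_force: [-1.0, 0.4, -0.0]
opening: 0.0114
```

```bash
cat > favg.py <<'E'
import sys; from h import *
from workcell import vision,telemetry
n=int(sys.argv[1]); F=[];Z=[];T=[]
for i in range(n):
    s=telemetry.sense(); F.append(s["ft_force"]); T.append(s["torque"]); Z.append(s["ee_pos"]); vision.snapshot("top")
print(s["t"],"F",np.mean(F,0).round(2),"+-",(np.std(F,0)/n**.5).round(2),"tau",np.mean(T,0).round(3),"pos",np.mean(Z,0).round(4))
E
python3 favg.py 16
```

```text
15.35 F [-0.68 -0.12 -0.69] +- [0.08 0.13 0.13] tau [ 0.022  0.09  -0.003] pos [ 0.5216 -0.1449  0.2126]
```

About 0.7 N still on the arm, with -0.7 N pushing back along the hook, so the eye sits slightly towards the column slope. Easing it 1.5 mm back, lowering 3 mm more, then measuring again.

Request:
step_arm --linear '[[0.0005,0,0.001],[0.0005,0,0.001],[0.0005,0,0.001],[0,0,0],[0,0,0],[0,0,0]]' --angular '[[0,0,0],[0,0,0],[0,0,0],[0,0,0],[0,0,0],[0,0,0]]' --grip '[0,0,0,0,0,0]'

```text
t: 16.0
ee_pos: [0.5203, -0.145, 0.2097]
orientation: [0.0, -0.04, 0.999, 0.0]
ft_force: [4.9, 0.2, 0.2]
opening: 0.011
```

```bash
python3 favg.py 20
```

```text
16.95 F [ 4.64  0.53 -0.28] +- [0.12 0.12 0.11] tau [ 0.14  -1.051 -0.002] pos [ 0.5202 -0.145   0.2096]
```

The wire is held on the prong by friction (3.5 N per mm), so the earlier x was near neutral. Going back 1.3 mm and lowering 1.5 mm more.

Request:
step_arm --linear '[[-0.0005,0,0],[-0.0005,0,0.0005],[-0.0003,0,0.001],[0,0,0],[0,0,0],[0,0,0]]' --angular '[[0,0,0],[0,0,0],[0,0,0],[0,0,0],[0,0,0],[0,0,0]]' --grip '[0,0,0,0,0,0]'

```text
t: 17.6
ee_pos: [0.521, -0.145, 0.208]
orientation: [-0.0, -0.04, 0.999, -0.0]
ft_force: [-3.9, 0.1, -0.3]
opening: 0.011
```

```bash
python3 favg.py 30
```

```text
19.05 F [-4.37 -0.6   0.18] +- [0.09 0.11 0.1 ] tau [-0.144  1.023  0.014] pos [ 0.5213 -0.145   0.2081]
```

Request:
step_arm --linear '[[0.0003,0,0],[0.0002,0,0],[0,0,0],[0,0,0],[0,0,0]]' --angular '[[0,0,0],[0,0,0],[0,0,0],[0,0,0],[0,0,0]]' --grip '[0,0,0,0,0]'

```text
t: 19.6
ee_pos: [0.5212, -0.1449, 0.2082]
orientation: [0.0, -0.04, 0.999, 0.0]
ft_force: [-1.1, -1.0, 0.5]
opening: 0.0113
```

```bash
python3 favg.py 24
```

```text
20.75 F [ 1.18 -0.7   0.28] +- [0.15 0.07 0.1 ] tau [-0.149 -0.259 -0.005] pos [ 0.521  -0.1449  0.2082]
```

Request:
step_arm --linear '[[-0.00014,-0.0001,0],[0,0,0],[0,0,0],[0,0,0],[0,0,0]]' --angular '[[0,0,0],[0,0,0],[0,0,0],[0,0,0],[0,0,0]]' --grip '[0,0,0,0,0]'

```text
t: 21.3
ee_pos: [0.521, -0.145, 0.2081]
orientation: [-0.0, -0.04, 0.999, 0.0]
ft_force: [0.7, 0.8, 0.3]
opening: 0.0113
```

```bash
python3 favg.py 20; python3 look.py w7
python3 - <<'E'
import pickle,cv2,numpy as np
s,w,sc=pickle.load(open("w7.pkl","rb")); s5,w5,_=pickle.load(open("w5.pkl","rb"))
a=[cv2.resize(i["img"][225:345,260:390],None,fx=3,fy=3,interpolation=cv2.INTER_CUBIC) for i in (w5,w)]
b=cv2.resize(sc["img"][140:260,270:320],None,fx=3,fy=3,interpolation=cv2.INTER_CUBIC)[:, :]
o=np.hstack(a)[:, :]; o=np.vstack([o[:, :780], np.zeros((0,780,3),np.uint8)])
cv2.imwrite("pics/w7c.png",np.clip(np.hstack([a[1],b])*2.0,0,255).astype(np.uint8))
E
```

```text
22.25 F [1.02 0.56 0.03] +- [0.11 0.11 0.09] tau [ 0.143 -0.295 -0.013] pos [ 0.521  -0.145   0.2081]
22.3 uvz 0.5077 -0.1863 0.2081 yaw -175.4 Fuvz 1.07 1.1 0.19 op 0.011190958006488743 tau [ 0.21 -0.28 -0.03]
```

View pics/w7c.png

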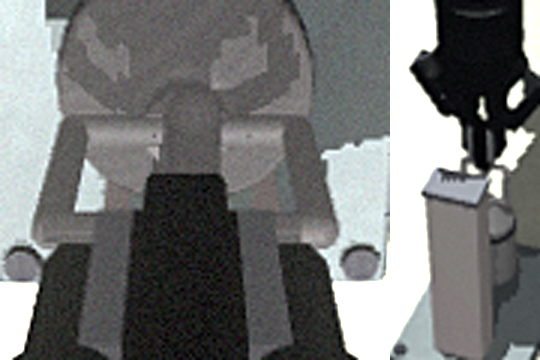

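Run:
```python
import pickle; from h import *
s,w,sc=pickle.load(open("w7.pkl","rb"))
th=np.radians(4.6); X=np.array([np.cos(th),np.sin(th)]); Y=np.array([-X[1],X[0]])
A=lambda L:np.array(L)/3+[260,225]
for q,z in [((190,83),.1815),((190,90),.1815),((186,229),.179),((186,130),.1385)]:
    p=wpx2w(w,s,A([q]),z)[0]; print(q,z,(p[:2]@X).round(4),(p[:2]@Y).round(4))
```

```text
(190, 83) 0.1815 0.4816 -0.1868
(190, 90) 0.1815 0.4827 -0.1868
(186, 229) 0.179 0.5066 -0.1874
(186, 130) 0.1385 0.5072 -0.1873
```

Request:
step_arm --linear '[[0.0001,5e-05,0],[0,0,0],[0,0,0],[0,0,0]]' --angular '[[0,0,0],[0,0,0],[0,0,0],[0,0,0]]' --grip '[0,0,0,0]'

```text
t: 22.8
ee_pos: [0.521, -0.145, 0.2081]
orientation: [0.0, -0.04, 0.999, 0.0]
ft_force: [2.4, 0.1, 0.3]
opening: 0.0111
```

```bash
python3 favg.py 16
```

```text
23.55 F [2.12 0.51 0.16] +- [0.12 0.12 0.08] tau [ 0.121 -0.473 -0.007] pos [ 0.521  -0.145   0.2081]
```

The eye is within about 1 mm of the dip centre (tip at 0.482–0.483 plus 24 mm, against the eye at 0.507). The view shows the prong running through the eye, with the wire bearing on it. Trimming the side force to near zero.

Request:
step_arm --linear '[[-0.00028,3e-05,0],[0,0,0],[0,0,0],[0,0,0]]' --angular '[[0,0,0],[0,0,0],[0,0,0],[0,0,0]]' --grip '[0,0,0,0]'

```text
t: 24.0
ee_pos: [0.5211, -0.145, 0.208]
orientation: [-0.0, -0.04, 0.999, 0.0]
ft_force: [1.2, 0.5, -0.5]
opening: 0.0114
```

```bash
python3 favg.py 24
```

```text
25.15 F [-0.43 -0.24 -0.  ] +- [0.16 0.11 0.13] tau [ 0.003  0.089 -0.003] pos [ 0.5211 -0.145   0.2081]
```

Forces are near zero on all axes and the hook has settled. Easing the squeeze, then opening.

Request:
step_arm --linear '[[0,0,0],[0,0,0],[0,0,0]]' --angular '[[0,0,0],[0,0,0],[0,0,0]]' --grip '[0,0,0]' --squeeze 20

```text
t: 25.5
ee_pos: [0.5212, -0.145, 0.2081]
orientation: [-0.0, -0.04, 0.999, -0.0]
ft_force: [-0.7, -0.2, -0.3]
opening: 0.0113
```

Request:
step_arm --linear '[[0,0,0],[0,0,0],[0,0,0],[0,0,0],[0,0,0],[0,0,0],[0,0,0],[0,0,0]]' --angular '[[0,0,0],[0,0,0],[0,0,0],[0,0,0],[0,0,0],[0,0,0],[0,0,0],[0,0,0]]' --grip '[0.13,0.15,0.17,0.2,0.25,0.32,0.4,0.5]'

```text
t: 26.3
ee_pos: [0.5212, -0.145, 0.2081]
orientation: [-0.0, -0.04, 0.999, 0.0]
ft_force: [1.8, 0.4, -1.3]
opening: 0.0426
```

```bash
python3 favg.py 8; python3 look.py w8
python3 - <<'E'
import pickle,cv2,numpy as np
g=[cv2.cvtColor(pickle.load(open(f"{n}.pkl","rb"))[1]["img"],cv2.COLOR_BGR2GRAY).astype(np.float32) for n in("w7","w8")]
# eye + body region shift between held and released
for nm,(y0,y1,x0,x1) in {"eye/body":(228,300,268,372),"plate":(190,320,225,262)}.items():
    r=[i[y0:y1,x0:x1] for i in g]; print(nm,cv2.phaseCorrelate(r[0],r[1],cv2.createHanningWindow(r[0].shape[::-1],cv2.CV_32F)))
E
```

```text
26.65 F [0.45 0.15 0.11] +- [0.26 0.18 0.24] tau [-0.007 -0.     0.016] pos [ 0.5212 -0.145   0.2081]
26.7 uvz 0.5079 -0.1863 0.2081 yaw -175.4 Fuvz 0.45 -0.46 -0.02 op 0.04269047053917618 tau [-0.03 -0.01 -0.01]
eye/body ((0.24538442056375942, 0.529077408699024), 0.7903990149497986)
plate ((0.5516052165759469, -0.2527341055321983), 0.40486325829117387)
```

Released; the canister moved by less than 1 px. Withdrawing straight up.

Request:
step_arm --linear '[[0,0,0],[0,0,-0.005],[0,0,-0.01],[0,0,-0.02],[0,0,-0.03],[0,0,-0.03],[0,0,-0.03],[0,0,0]]' --angular '[[0,0,0],[0,0,0],[0,0,0],[0,0,0],[0,0,0],[0,0,0],[0,0,0],[0,0,0]]' --grip '[0.6,0.6,0.6,0.6,0.6,0.6,0.6,0.6]'

```text
t: 27.6
ee_pos: [0.5225, -0.1446, 0.3373]
orientation: [0.003, -0.04, 0.999, -0.001]
ft_force: [0.7, -0.0, -0.6]
opening: 0.051
```

Request:
step_arm --linear '[[0,0,0],[0,0,0],[0,0,0],[0,0,0],[0,0,0],[0,0,0],[0,0,0],[0,0,0]]' --angular '[[0,0,0],[0,0,0],[0,0,0],[0,0,0],[0,0,0],[0,0,0],[0,0,0],[0,0,0]]' --grip '[0.6,0.6,0.6,0.6,0.6,0.6,0.6,0.6]'

```text
t: 28.4
ee_pos: [0.5212, -0.145, 0.3331]
orientation: [-0.0, -0.04, 0.999, 0.0]
ft_force: [0.2, 0.5, 0.3]
opening: 0.0512
```

```bash
python3 look.py w9; python3 favg.py 10; python3 look.py w10
python3 - <<'E'
import pickle,cv2,numpy as np
L=lambda n:pickle.load(open(f"{n}.pkl","rb"))
a,b=[cv2.cvtColor(L(n)[1]["img"],cv2.COLOR_BGR2GRAY).astype(np.float32) for n in("w9","w10")]
print("wrist drift 0.5s",cv2.phaseCorrelate(a,b), np.abs(a-b).mean())
# scene: compare canister/eye region held (w7) vs now (w10); the tab's top removed by gripper occlusion
g=[cv2.cvtColor(L(n)[2]["img"],cv2.COLOR_BGR2GRAY).astype(np.float32) for n in("w7","w10")]
for nm,(y0,y1,x0,x1) in {"canister":(205,240,290,318),"rack":(290,350,270,340),"bottle":(165,220,215,250),"jar":(250,300,470,510)}.items():
    r=[i[y0:y1,x0:x1] for i in g]; print(nm,np.round(cv2.phaseCorrelate(r[0],r[1],cv2.createHanningWindow(r[0].shape[::-1],cv2.CV_32F))[0],2),np.abs(r[0]-r[1]).mean().round(1))
E
```

```text
28.4 uvz 0.5079 -0.1863 0.3331 yaw -175.4 Fuvz 0.23 0.49 0.28 op 0.05122559513471561 tau [ 0.   -0.01 -0.04]
28.95 F [-0.1   0.12  0.08] +- [0.19 0.1  0.18] tau [-0.001 -0.005  0.002] pos [ 0.5212 -0.145   0.3331]
29.0 uvz 0.5079 -0.1863 0.3331 yaw -175.4 Fuvz -0.75 -0.34 0.31 op 0.051328234987969526 tau [ 0.02  0.01 -0.  ]
wrist drift 0.5s ((0.018738303815894142, -0.0035244870415738205), 0.9892664109170437) 2.6384473
canister [0.1  0.23] 5.8
rack [-0.01 -0.03] 1.8
bottle [-0.01  0.03] 1.6
jar [-0.01  0.01] 0.6
```

```bash
python3 -c "
from workcell import order; print(order.hand_in())"
```

```text
the job is handed in; nothing more can be done
None
```

The canister is hanging in the dip of the larger stand's hook, the gripper is clear above it, and the job was handed in at about 29 s of the 66 s allowed.

- **How it went:** I gripped the canister by its tab, passed its eye over the prong tip and lowered it at about 20 mm/s. I held it until the hook carried the full weight and had settled, then released it. The wrist force put the weight at about 5.3 N (0.54 kg), so the hook should have sunk about 30 mm, well short of the 50 mm overload point.
- **At release:** The wrist force was about 0 N vertically and 0.4 N or less sideways. The eye was within about 1 mm of the dip centre.
- **After release:** The canister shifted by about 0.5 px or less in the wrist and scene pictures, and nothing drifted over the next 0.5 s. The bottle, jar and rack had not moved since before the release.
- **Disagreements:**
  - The top camera placed the canister about 7 mm away from where the wrist and scene cameras put it, so I relied on those two.
  - While I was centring the loaded eye, friction briefly built up about 4.5 N of side force; I trimmed it out before letting go.
- **Not viewed:** I had used all 12 picture views before the release, so the checks after it are numerical image comparisons only.

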